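# Set the relay test unit to its second stage and trip the test button

## Task

Two small relay test units are screwed to the bench. On the one whose lever carries a round ball knob, push the lever away from its push button with the fingertips, past the first notch and on to the second stop; only then press that unit's push button fully down with a fingertip and let it come up again. Only push: do not grip the lever or force it against its stop. Leave the unit with the crossbar lever and the loose things on the bench as they are.

Things in the scene. Friction and masses are not known exactly. Their poses are not given: they have to be found in the camera images.
- ball_unit: Grey test unit (sizes in mm) whose lever ends in a black ball knob. Origin: on the bench top under the lever pivot. x axis: from the push button towards the lever and the grey connector at the far end; z up. Housing from x=-105 to +65, 80 wide in y, top at z=44; screwed to the bench, it cannot move. Lever pivot axis is parallel to y at (0, 0, 50). The round push button stands on the housing at x=-80, y=0. The connector at x=+48 is 64 wide and reaches z=69.
- ball_lever (a joint): Lever of the ball-knob unit, rad: 0 = leaning 0.55 back over the push button (off); 0.55 = upright, first notch; 1.10 = leaning 0.55 away from the button on the hard second stop. Grows towards the unit's +x. Detents hold it at 0, 0.55 and 1.10: 5 to 10 N at the knob pushes it out; about 0.3 rad past one it jumps into the next and stays there. Keep below 30 N at the stop.
- ball_lever_tip (a point): Centre of the black ball knob (28 mm diameter) on a 9 mm steel rod, 105 mm from the lever pivot; it swings with the lever in the unit's x-z plane, at z = 140 mm at either end and 155 mm upright.
- ball_button (a joint): Push button of the ball-knob unit, m: 0 = up, 0.006 = fully down (about 5 N); it springs back.
- ball_button_top (a point): Centre of the top face of that unit's round push button, 28 mm diameter, pressed straight down by 6 mm.
- bar_unit: The other test unit, the same in every way except that its lever ends in a black crossbar (18 mm thick, 56 mm long across the unit). To be left alone. Origin: on the bench top under the lever pivot. x axis: from the push button towards the lever and the grey connector at the far end; z up.
- bar_lever (a joint): Lever of the crossbar unit, rad, same meaning; it stands at its first notch (0.55) and must stay there.
- bar_button (a joint): Push button of the crossbar unit, m, 0 = up; not to be pressed.
- plug: Bystander, loose, sizes in mm: grey pluggable terminal block 19x64x25 lying between the two units; origin: under its middle.
- relay: Bystander, loose, sizes in mm: grey plug-in relay 62x28x64 behind the units; origin: under its middle.
- screwdriver: Bystander, loose, sizes in mm: screwdriver 154 long, 19 thick, near the front edge; origin: under its middle.
- pliers: Bystander, loose, sizes in mm: long-nose pliers 59x154x13, behind; origin: under its middle.
- mug: Bystander, loose, sizes in mm: white dotted mug 82x114x91, behind; origin: under its middle.
- hex_keys: Bystander, loose, sizes in mm: folding hex key set 56x88x18, right of the units; origin: under its middle.
- tape_roll: Bystander, loose, sizes in mm: roll of black tape 55 across, 19 high, right of the units; origin: under its middle.

How it is judged:
By the outcome, as a careful person would: the job done as asked, in the order asked, and still so for the second after the job is handed in, with the robot touching nothing.
It also fails if it takes over 46 s, if anything falls off the work surface, if the arm or the gripper's body presses on something with over 40 N, if the wrist force passes 120 N, or if a joint passes its speed limit or range.

## Robot

A 6-joint arm with a two-finger parallel gripper is mounted at the origin on a cart in front of the work surface, level with it; the furniture and walls round the work are solid. World frame = base frame: x ahead of the robot, y to its left, z up, the work surface at z = 0. Lengths are in mm, angles in rad, forces in N, time in s.
With the tool pointing down it reaches from about 400 to 925 mm from the base axis. Payload 3.4 kg.
Tool frame: the origin (TCP) lies on the mounting face of the last link; the fingertips stand 173 mm ahead of it and the grasp point (between the pads) lies 155 mm ahead of it (tip_reach is the distance from the TCP to the fingertips, in mm); z points along the fingers, y is the line along which they close (so a half turn about z gives the same grasp; the last joint's range is limited). The gripper opens to 85 mm and grips with 20 to 120 N. Pads are 22 mm wide; open, the fingers measure 114 mm over their backs; the gripper's body (76 mm by 85 mm) begins 54 mm behind the grasp point. The pads swing forward as they close: fully open they stand 13 mm farther back than shut.
Start: joints at [-1.258, 0.307, 1.506, -0, 1.328, -0.073], TCP at [216.883, -532.536, 404.705] pointing down, gripper open.
Joint ranges: [-3.12, 3.12], [-1.05, 2.28], [0.14, 2.33], [-1.42, 4.57], [0.1, 2.73], [-2.68, 2.68]. Speed limits (rad/s): [2.57, 2.57, 3.14, 3.14, 3.14, 3.14].

## Interface

Orientations are given as a unit quaternion [w, x, y, z].
In Python, from cell import * gives the robot as it stands. Calls block until the motion is done:
- move_pose(position, orientation): joint-space move of the TCP to a pose.
- move_linear(position, ori=None, speed=150, force_limit=None): straight line of the TCP; ori=None keeps the orientation; speed is the mean speed in mm/s. With force_limit (N) it stops when the force on the tool has changed by that much, and returns True; else False.
- move_joints(angles): joint-space move.
- gripper_to(opening): finger opening in mm; the grip force is fixed at half the most; returns when the fingers have stopped.
- dwell(seconds).
- inverse_kinematics(position, orientation): joint angles nearest the present ones, or None.
- get_obs(): the state.
- camera(name): name is "side" or "top" or "wrist"; returns the picture (480x640x3 uint8, red, green, blue); there is no depth.
- camera_info(name): a dict with "fx", "fy", "cx", "cy" (pixels), "extrinsics" (4x4, takes a point from world to camera coordinates). Camera axes: x right, y down, z forward; pixel columns grow to the right and rows downward; lengths in mm; the calibration is good to about 2 mm. A picture is of the moment at which its call begins: read the wrist's pose just before it. camera_info takes no time and is no camera call; for the wrist camera it gives the pose at the moment of the call.
A pose or a line that the arm cannot do raises MotionError and nothing moves.
- close_job(): hands the job in; it is judged then, once.
The state is a dict: "clock": time; "joint_pos": joint angles; "joint_velocities": joint speeds; "joint_torque": joint torques, N m; "ee_pos": TCP position; "tool_rot": TCP orientation; "ft_force": force on the tool from outside, world axes, zero at the start; "wrist_torque": the same for the moment, N m; "opening": finger opening in mm; "gripper_force": force on a finger pad.
Only numpy, scipy, OpenCV 4.12 (cv2) and the standard library are available. Lean on these libraries where they do the work, as an engineer would, in place of code of your own. Each camera call takes 0.05 s, during which the arm holds its last target. There are 200 camera calls.

## Working session

There is one attempt and no reset: what is moved stays moved. The work goes in short steps, each a Python script; the robot and the scene stay as the last script left them, time stands still between calls to the robot, and variables do not carry over. Pictures are saved under pics/ and viewed, at most 10 in all, crops included, and the job is handed in when it is done.

```bash
mkdir -p pics; python3 - <<'E'
from cell import *
import cv2
for n in("side","top"):
    im=camera(n); cv2.imwrite(f"pics/{n}0.png",im[:,:,::-1])
    i=camera_info(n); print(n,i)
o=get_obs();print(o["clock"],o["tool_rot"],o["opening"])
E
```

```text
side {'fx': 487.49312706516713, 'fy': 487.49312706516713, 'cx': 314.215431407971, 'cy': 238.42667187997625, 'extrinsics': array([[-9.28863130e-01, -3.69784325e-01, -2.17448578e-02,
         5.46283857e+02],
       [-1.93788741e-01,  5.35130169e-01, -8.22241830e-01,
         1.09852739e+02],
       [ 3.15688470e-01, -7.59536211e-01, -5.68722722e-01,
         8.78957581e+02],
       [ 0.00000000e+00,  0.00000000e+00,  0.00000000e+00,
         1.00000000e+00]])}
top {'fx': 514.3775609281209, 'fy': 514.3775609281209, 'cx': 322.3880502791437, 'cy': 236.70565400230274, 'extrinsics': array([[-2.45864631e-02, -9.99696676e-01, -1.43566664e-03,
         1.67739363e+02],
       [-9.79446269e-01,  2.43759725e-02, -2.00226915e-01,
         5.42974632e+02],
       [ 2.00201177e-01, -3.51671332e-03, -9.79748499e-01,
         8.95961682e+02],
       [ 0.00000000e+00,  0.00000000e+00,  0.00000000e+00,
         1.00000000e+00]])}
0.1 [-9.04689365e-04  9.81357231e-01  1.92190417e-01 -9.93204035e-05] 85.35089890820528
```

View pics/side0.png

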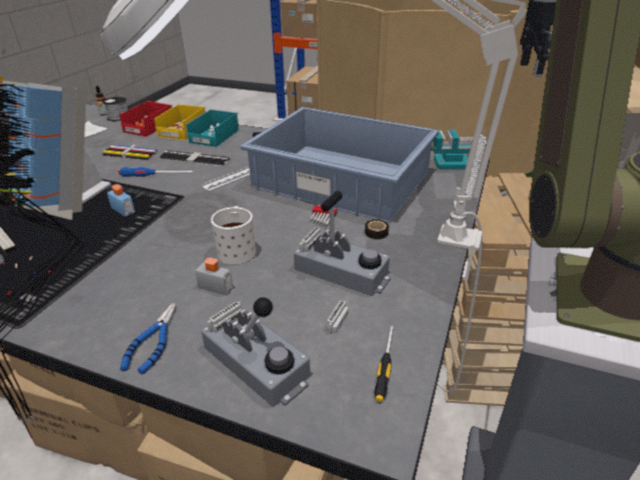

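View pics/top0.png

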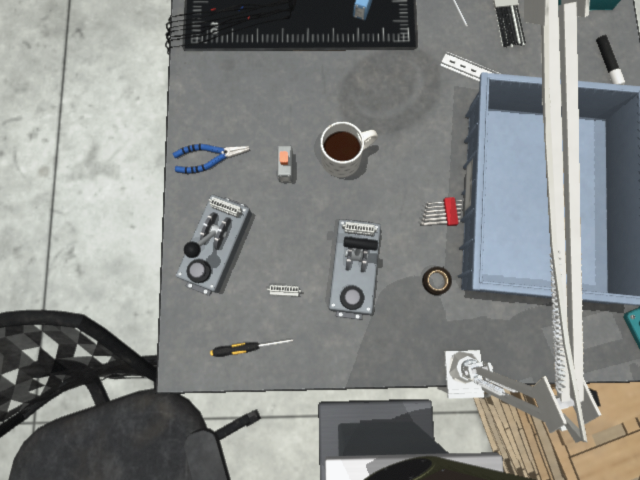

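The side view shows the ball-knob unit nearest the camera, with the knob at about (263,307), the button top at (279,355) and the connector at (222,313). In the top view the knob is at (192,249), the button at (199,271) and the connector at (228,206). A lamp arm stands on the right, between the arm's start pose and the work.

```bash
cat > h.py <<'E'
from cell import *
import cv2, numpy as np
def P(i):
    K=np.array([[i["fx"],0,i["cx"]],[0,i["fy"],i["cy"]],[0,0,1]]);return K@i["extrinsics"][:3]
def tri(P1,a,P2,b):
    X=cv2.triangulatePoints(P1,P2,np.float64(a).reshape(2,1),np.float64(b).reshape(2,1))[:,0];X=X[:3]/X[3]
    e=[np.round((q:=Pm@np.r_[X,1])[:2]/q[2]-u,1) for Pm,u in((P1,a),(P2,b))]
    return X,e
E
python3 - <<'E'
from h import *
S,T=P(camera_info("side")),P(camera_info("top"))
for n,a,b in[("ball",(263,307),(192,249)),("btn",(279,354),(199,271)),("conn",(223,313),(228,206)),("lampbase",(460,235),(465,370)),("lampelbow",(497,42),(578,425)),("bar",(332,201),(361,244))]:
    X,e=tri(S,a,T,b);print(n,X.round(),*e)
i=camera_info("wrist");E=i["extrinsics"];print((-E[:3,:3].T@E[:3,3]).round(),E[:3,:3].round(2),get_obs()["ee_pos"],i["fx"])
E
python3 -c "
import cv2
a=cv2.imread('pics/side0.png')[280:410,190:330];b=cv2.imread('pics/top0.png')[185:305,160:270]
cv2.imwrite('pics/c0.png',cv2.hconcat([cv2.resize(a,(400,371)),cv2.resize(b,(340,371))]))"
```

```text
ball [514. 373. 139.] [-0.4 -0.1] [0.1 0.3]
btn [489. 380.  60.] [1.  0.2] [-0.2 -0.7]
conn [612. 330.  57.] [1.5 0.4] [-0.4 -1.1]
lampbase [ 296. -103.    6.] [-1.8 -0.1] [0.3 1.8]
lampelbow [ 275. -116.  400.] [ 9.1 -0.6] [ -1.4 -12.8]
bar [513.  91. 155.] [0.2 0. ] [-0.  -0.2]
[ 294. -501.  373.] [[ 0.38 -0.93 -0.  ]
 [-0.88 -0.36  0.32]
 [-0.3  -0.12 -0.95]] [ 216.80329277 -532.24245037  403.87672839] 360.23936250381746
```

View pics/c0.png

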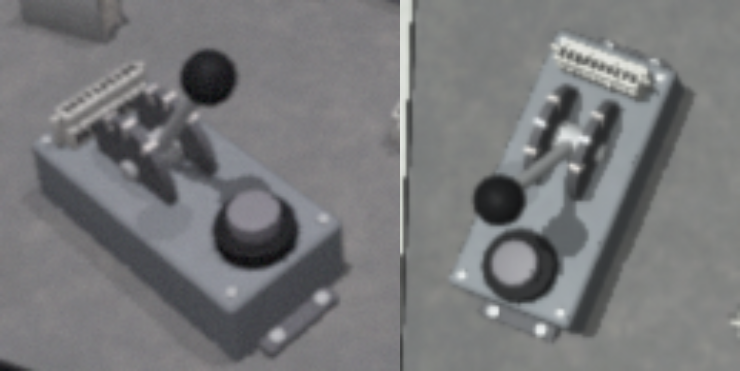

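```bash
python3 -c "
import cv2
a=cv2.imread('pics/side0.png')[0:260,400:640];b=cv2.imread('pics/top0.png')[240:480,420:640]
c=cv2.imread('pics/top0.png')[0:240,420:640]
cv2.imwrite('pics/c1.png',cv2.hconcat([cv2.resize(a,(400,433)),cv2.resize(b,(397,433))]))"
```

```text
(no output)
```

View pics/c1.png

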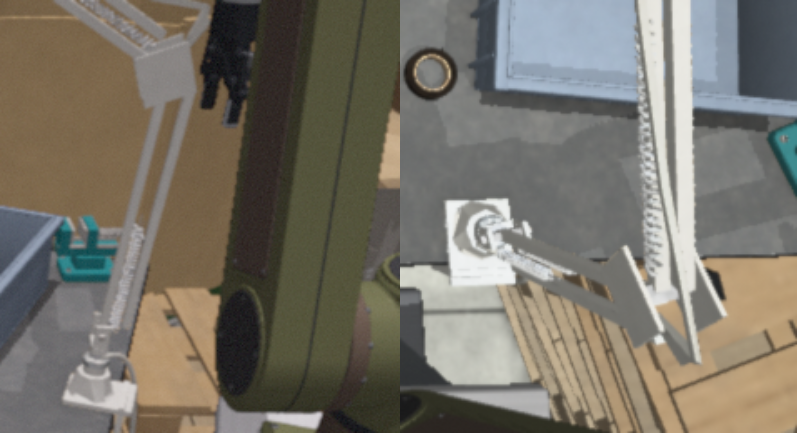

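```bash
python3 - <<'E'
from h import *
from scipy.spatial.transform import Rotation as R
i=camera_info("side");E=i["extrinsics"];C=-E[:3,:3].T@E[:3,3];print("sidecam",C.round())
S,T=P(i),P(camera_info("top"))
for a,b in [((499,43),(568,408)),((435,0),(558,200)),((435,0),(556,100)),((435,0),(570,300))]:
    X,e=tri(S,a,T,b);print(X.round(),*e)
for p in((150,20),(110,45)):
    d=E[:3,:3].T@np.array([(p[0]-i["cx"])/i["fx"],(p[1]-i["cy"])/i["fy"],1])
    for y in(100,0,-60,-120): print(p,(C+d*(y-C[1])/d[1]).round())
# fit planar arm
A=[];B=[];g=[]
for r in(430,520,600,700,800):
  for z in(200,350,500):
    for t in(0,-.4,-.8):
      q=R.from_euler('z',0.3)*R.from_euler('y',np.pi+t)
      p=R.from_euler('z',0.3).apply([r,0,z]); x=q.as_quat()
      j=inverse_kinematics(p,[x[3],*x[:3]])
      if j is None or abs(j[3])>.1: continue
      a,b,c=j[1],j[1]+j[2],j[1]+j[2]+j[4]
      A+=[[1,0,np.sin(a),np.cos(a),np.sin(b),np.cos(b),np.sin(c),np.cos(c)],[0,1,np.cos(a),-np.sin(a),np.cos(b),-np.sin(b),np.cos(c),-np.sin(c)]];B+=[r,z];g.append(j)
s=np.linalg.lstsq(np.array(A,float),np.array(B,float),rcond=None)
print(len(g),g[0] if g else 0,s[0].round(1),s[1],s[2])
# planned work pose
u=np.array([.926,-.377]);
E
```

```text
sidecam [251. 811. 602.]
[ 282. -108.  398.] [2. 0.] [-0.3 -2.8]
[449. -89. 478.] [-30.2 -11.1] [ 7.4 42.1]
[500. -80. 515.] [-60.  -36.6] [12.6 82.2]
[395. -94. 462.] [1.9 0.2] [-0.5 -2.7]
(150, 20) [833. 100. 445.]
(150, 20) [914.   0. 423.]
(150, 20) [963. -60. 410.]
(150, 20) [1013. -120.  397.]
(110, 45) [931. 100. 399.]
(110, 45) [1027.    0.  370.]
(110, 45) [1084.  -60.  353.]
(110, 45) [1142. -120.  336.]
30 [ 2.01702242e-01  3.93986198e-01  2.06070163e+00 -4.44089210e-16
  6.86904825e-01 -1.66909408e+00] [ 1.500e+00  1.942e+02  6.446e+02  8.000e-01  4.163e+02  1.085e+02
  1.985e+02 -3.000e-01] [1.21916986] 8
```

```bash
cat >> h.py <<'E'
from scipy.spatial.transform import Rotation as R
PIV=np.array([563.,350.]); U=np.array([.926,-.377])
def ori():
    u=np.r_[U/np.linalg.norm(U),0];z=np.array([0,0,-1.]);x=R.from_matrix(np.c_[u,np.cross(z,u),z]).as_quat();return [x[3],*x[:3]]
def tcp(ux,tipz,uy=0):
    u=U/np.linalg.norm(U);p=PIV+u*ux+np.array([-u[1],u[0]])*uy;return [*p,tipz+173]
def snap(n,f):
    i=camera_info(n);im=camera(n);cv2.imwrite(f,im[:,:,::-1]);return P(i)
E
python3 - <<'E'
from h import *
q=list(get_obs()["joint_pos"])
move_joints([q[0],-.3,1.3,0,2.0,q[5]])
move_joints([q[0],-.3,1.3,0,.2,q[5]])
print(get_obs()["clock"])
move_joints([.72,-.3,1.3,0,.2,q[5]])
move_joints([.72,-.3,1.3,0,2.0,q[5]])
gripper_to(0)
j=inverse_kinematics(tcp(-120,200),ori());print(j)
move_joints(j)
o=get_obs();print(o["clock"],o["ee_pos"],o["ft_force"],o["opening"])
np.save("P1.npy",snap("wrist","pics/w1.png"))
E
```

```text
3.775
[ 6.48318411e-01  3.66398600e-01  1.49771579e+00 -4.44089210e-16
  1.27747826e+00  2.60575031e+00]
12.025 [451.86738567 395.31915943 373.52871028] [0.17622717 0.23886476 0.34706267] 0.10394647324368242
```

View pics/w1.png

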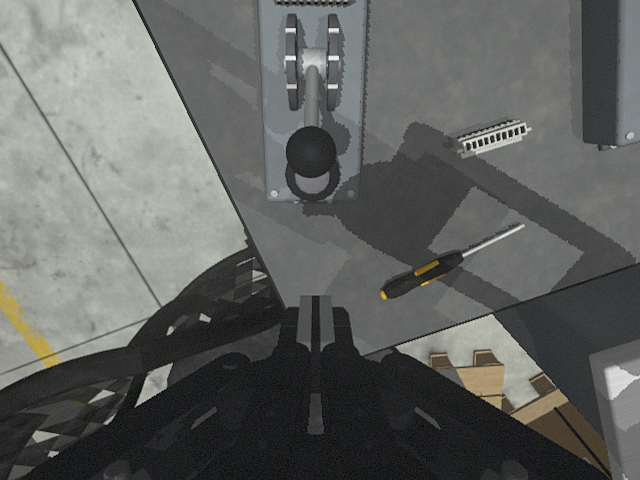

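The wrist view shows the knob at (311,152), directly ahead of the closed fingertips at (316,296), and the unit axis vertical in the image near column 315. I'll check the knob's position by ray and then push.

```bash
python3 - <<'E'
from h import *
Pw=np.load("P1.npy");u=U/np.linalg.norm(U);v=np.array([-u[1],u[0]])
def at(p,z):
    M=Pw[:,:3];d=np.linalg.solve(M,[*p,1]);C=-np.linalg.solve(M,Pw[:,3]);X=C+d*(z-C[2])/d[2];return X[:2]
for n,p,z in[("ball",(311,152),140),("left",(264,80),44),("right",(364,80),44),("pivot",(313,58),50),("front L",(269,199),44),("front R",(358,198),44)]:
    w=at(p,z)-PIV;print(n,(w@u).round(1),(w@v).round(1))
X,e=tri(Pw,(311,152),P(camera_info("top")),(191.7,249.7));print(X,e)
E
```

```text
ball -54.7 2.3
left -9.9 39.0
right -9.9 -37.1
pivot 4.3 1.6
front L -102.2 39.1
front R -101.3 -36.1
[512.92468571 373.19021885 140.64447009] [array([-0.6,  1. ]), array([ 0.1, -0.1])]
```

```bash
python3 - <<'E'
from h import *
Y=1.8
def st(): 
    o=get_obs();w=o["ee_pos"][:2]-PIV;print(round(o["clock"],2),(w@U).round(1),np.round(o["ee_pos"][2]-173,1),o["ft_force"].round(1))
move_linear(tcp(-110,130,Y),speed=120);st()
# finger half width 11, ball radius 14: contact near ux=-80 ; lever upright at -25; past jump (lean .3) at ~+6
for x in (-60,-25,0,18):
    print(x,move_linear(tcp(x,130,Y),speed=45,force_limit=20));st()
np.save("P2.npy",snap("wrist","pics/w2.png")); snap("side","pics/s2.png")
E
python3 -c "
import cv2
a=cv2.imread('pics/w2.png');b=cv2.imread('pics/s2.png')[200:420,150:350]
cv2.imwrite('pics/c2.png',cv2.hconcat([cv2.resize(a,(480,360)),cv2.resize(b,(320,360))]))"
```

```text
12.82 -109.9 130.5 [0.4 0.4 0.2]
-60 False
14.07 -61.3 130.7 [-7.1  2.8  5.3]
-25 False
15.0 -24.9 129.8 [-0.1  0.1  0.3]
0 False
15.71 0.2 129.9 [-1.6 -0.2  0.5]
18 False
16.26 18.7 130.1 [0.5 0.1 0.2]
```

View pics/c2.png

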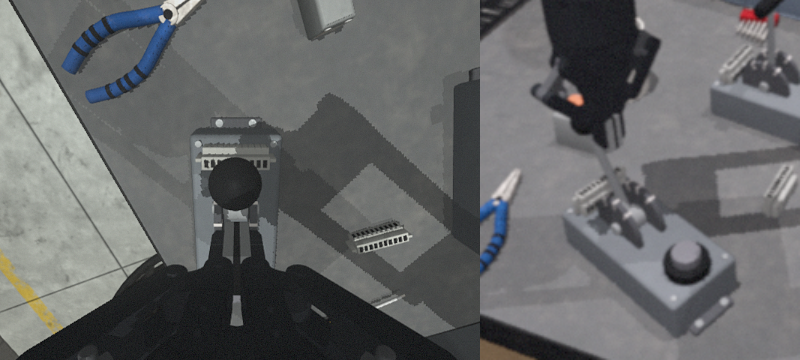

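The wrist half shows the knob at about (313,245) in full-image pixels, over the connector and clear of the fingers. The side half shows the lever leaning away from the button. I'll confirm this by ray, then back off and press.

```bash
python3 - <<'E'
from h import *
Pw=np.load("P2.npy");u=U/np.linalg.norm(U)
M=Pw[:,:3];d=np.linalg.solve(M,[313,245,1]);C=-np.linalg.solve(M,Pw[:,3]);X=C+d*(140-C[2])/d[2];print("ball ux",(X[:2]-PIV)@u)
if 49<(X[:2]-PIV)@u<61:
    Y=1.0
    def st(): 
        o=get_obs();w=o["ee_pos"][:2]-PIV;print(round(o["clock"],2),(w@u).round(1),np.round(o["ee_pos"][2]-173,1),o["ft_force"].round(1))
    move_linear(tcp(-79.5,130,Y),speed=120)
    move_linear(tcp(-79.5,75,Y),speed=80);st()
    print(move_linear(tcp(-79.5,45,Y),speed=15,force_limit=14));st()
    snap("side","pics/s3.png")
    move_linear(tcp(-79.5,130,Y),speed=80);st()
    move_linear(tcp(-110,200,Y),speed=120)
    dwell(.3)
    snap("wrist","pics/w3.png");snap("side","pics/s4.png");snap("top","pics/t4.png");st()
E
python3 -c "
import cv2
a=cv2.imread('pics/w3.png')
b=cv2.imread('pics/s3.png')[280:420,180:340];c=cv2.imread('pics/s4.png')[280:420,180:340]
cv2.imwrite('pics/c3.png',cv2.hconcat([cv2.resize(a,(480,560))[:,60:420],cv2.vconcat([cv2.resize(b,(320,280)),cv2.resize(c,(320,280))])]))"
```

```text
ball ux 54.97722326252264
18.16 -79.3 75.2 [-0.2 -1.2 -0.1]
True
19.27 -79.5 60.5 [-0.7 -0.2  5. ]
20.35 -79.7 129.4 [-0.3  0.1  0.5]
21.58 -109.9 199.6 [0.1 0.  0.4]
```

View pics/c3.png

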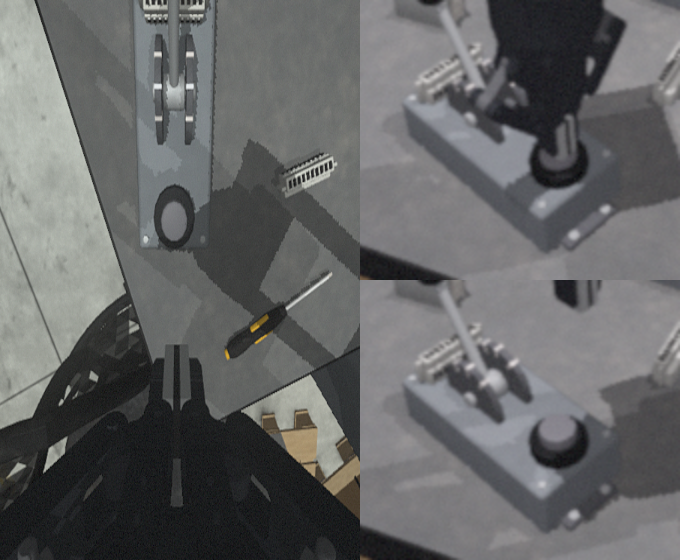

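The lever rests on its second stop and the button is up again. The press tripped the force limit at 60.5 mm and settled at 5 N, so full travel isn't certain. I'll press again in small steps to see the force profile.

```bash
python3 - <<'E'
from h import *
Y=1.0
move_linear(tcp(-79.5,130,Y),speed=150)
move_linear(tcp(-79.5,72,Y),speed=80); z=72
while z>54:
    z-=1; h=move_linear(tcp(-79.5,z,Y),speed=15); dwell(.05)
    o=get_obs();f=o["ft_force"][2];print(z,round(o["ee_pos"][2]-173,1),round(f,1),h)
    if f>14: break
print(get_obs()["clock"])
move_linear(tcp(-79.5,130,Y),speed=80)
move_linear(tcp(-110,220,Y),speed=150);dwell(.3)
o=get_obs();print(o["clock"],o["ft_force"].round(1))
snap("side","pics/s5.png");snap("top","pics/t5.png")
E
python3 -c "
import cv2
a=cv2.imread('pics/s5.png')[170:420,100:420];b=cv2.imread('pics/t5.png')[120:370,150:470]
cv2.imwrite('pics/c5.png',cv2.resize(cv2.hconcat([a,b]),(800,312)))"
```

```text
71 71.4 -0.7 False
70 70.0 -0.0 False
69 68.9 0.9 False
68 68.0 0.7 False
67 66.9 -0.6 False
66 66.2 1.5 False
65 65.1 1.9 False
64 64.1 2.4 False
63 63.1 3.5 False
62 62.1 4.1 False
61 61.1 4.0 False
60 60.4 7.0 False
59 60.3 11.5 False
58 60.2 17.0 False
27.3167
29.45 [-0.4  0.1  0. ]
```

View pics/c5.png

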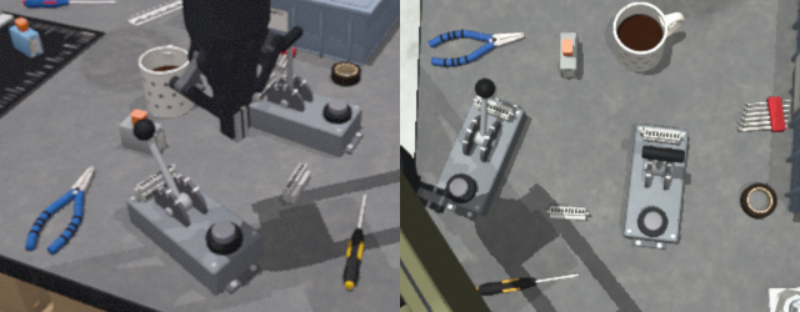

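The force profile shows the button bottoming out at about 60.3 mm, after roughly 6 mm of travel. The pictures show the lever on its second stop, the button up, the crossbar unit and loose things where they were, and the robot clear of everything.

```bash
python3 -c "
from cell import *
print(close_job())"
```

```text
the job is handed in; nothing more can be done
None
```

The job is handed in: the ball lever was pushed past the first notch and rests on its second stop, then its button was pressed fully down and released (twice, the second time to confirm full travel), and the crossbar unit and loose things look unmoved in the final pictures.

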